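Close and latch the board tester and switch it on

TASK

A round circuit board lies in the clamshell tester in front of you. With the fingertips, gently push the open window lid down onto its lifting pins, push the slide latch at the front fully home so that it draws the lid down flush, then press the push-button in to start the test. Do not pick anything up, and leave the board in its nest and the tools around the tester where they are.

Things in the scene. Friction and masses are not known exactly. Their poses are not given: they have to be found in the camera images.
- tester: the tester's grey case, 220 x 186 mm, fixed to the bench; origin at the centre of its underside, +x from the front (latch and button) to the hinge side at the back, +y to the left seen from the front, z up. The front strip (x -110 to -76 mm) is 30 mm high, the rim of the nest behind it 44 mm; the shut lid's top is 52 mm above the bench. Its yaw varies by up to 0.2 rad
- lid (a joint): window lid's angle in rad: 0 = shut flush, grows as it opens upward about the hinge at the back (starts at 0.8 to 1.15). The stiff hinge (0.3 N m) leaves it where it is put, but near shut two sprung pins at the front corners lift it: pressed down and let go it rests at about 0.03 (4.5 N at first touch, 9 N pressed flush); only the latch keeps it at 0
- lid_hinge (a point): middle of the lid's hinge axis, 48 mm above the bench at the back of the tester; the axis is the tester's y axis. The lid is a plate 186 mm wide and 8 mm thick (4 mm either side of the axis) that reaches 185 mm from the axis: aluminium frame, clear window
- lid_front (a point): point on the lid's outer face (upper when shut), in the middle of its front frame bar, 166 mm from the hinge axis: a good place to push; moves with the lid
- latch (a joint): travel of the slide latch in m: 0 = open (starts within 3 mm of it), 0.038 = fully home. It slides to the tester's +y along the front strip. Its sloping steel jaw runs over the strike pin at the lid's front edge and wedges the lid down; takes up to about 10 N and stays where it is left. Pushed home before the lid is down, it bars the lid from shutting
- latch_face (a point): point on the face (tester -y side) of the latch's black upright thumb piece, to be pushed toward the tester's +y; the face is 21 mm wide along tester x, its top 85 mm above the bench, this point 70 mm. The face lies in front of the lid's front edge, its near side 6 mm from it
- start (a joint): travel of the tester's push-button in m: 0 = out, 0.004 = fully in. It needs about 5 N and stays in
- button_top (a point): centre of the top of the push-button's round grey cap (22 mm across, in a black 30 mm bezel) at the right end of the front strip, 45 mm above the bench; pressed straight down; the bezel is 9 mm lower than the cap's top
- board: the round circuit board in its ring, 164 mm across, 27 mm high, lying loose in the tester's nest; origin at the centre of its underside, 14 mm above the bench
- pliers: loose pliers with blue handles, 151 x 50 x 14 mm, lying to the right; origin at the centre of the underside
- solder: loose reel of solder, 52 mm across, 38 mm high, standing to the left; origin at the centre of the underside
- tin: loose flat round tin, 56 mm across, 20 mm high, at the back to the right; origin at the centre of the underside
- brush: loose thin brush, 147 x 10 mm, lying to the left; origin at the centre of the underside

How it is judged (in metres and radians):
On the way, in this order (a step that is already met when the one before it is completed fails the run):
1. the lid is down on its lifting pins (value of joint lid below 0.06 rad), for 0.2 s.
2. the latch is home and has drawn the lid flush (value of joint latch above 0.034 m and value of joint lid below 0.012 rad), for 0.2 s.
3. the push-button is pressed in (value of joint start above 0.0025 m), for 0.1 s.
At the end, for the whole second after the job is handed in: lid shut flush (within 0.012 rad, 2 mm at its front edge), latch within 4 mm of fully home, button pressed in at least 2.5 mm, board lying still within 10 mm of where it was (all of step 2 and value of joint start above 0.0025 m and distance of board from where it was at the start of the episode below 0.01 m and linear speed of board below 0.02 m/s); the robot touches nothing.
It fails at once if the button is pressed while the lid is not latched (value of joint start above 0.0015 m and (value of joint latch below 0.032 m or value of joint lid above 0.016 rad)).
It fails at once if the lid is slammed (faster than 3 rad/s) (velocity of joint lid below -3 rad/s).
It fails at once if the lid is pushed with more than 60 N (contact force between the arm and lid above 60 N).
It fails at once if the board is lifted or shifted in its nest by more than 15 mm (distance of board from where it was at the start of the episode above 0.015 m).
It fails at once if a thing beside the tester is picked up or shifted by more than 20 mm (distance of any of pliers, solder, tin, brush from where it was at the start of the episode above 0.02 m).
It also fails if it takes over 42 s, if anything falls off the work surface, if the arm or the gripper's body presses on something with over 40 N, if the wrist force passes 120 N, or if a joint passes its speed limit or range.

ROBOT

A 6-joint arm with a two-finger parallel gripper is mounted at the origin on a cart in front of the work surface, level with it; the furniture and walls round the work are solid. World frame = base frame: x ahead of the robot, y to its left, z up, the work surface at z = 0. Lengths are in m, angles in degrees, forces in N, time in s.
With the tool pointing down it reaches from about 0.275 to 0.85 m from the base axis. Payload 19 kg.
Tool frame: the origin (TCP) lies at the very end of the fingers, on their centre line; the grasp point (between the pads) lies 19 mm behind it; z points along the fingers, y is the line along which they close (so a half turn about z gives the same grasp; the last joint's range is limited). The gripper opens to 85 mm and grips with 20 to 120 N. Pads are 22 mm wide; open, the fingers measure 114 mm over their backs; the gripper's body (76 mm by 85 mm) begins 54 mm behind the grasp point. The pads swing forward as they close: fully open they stand 13 mm farther back than shut.
Start: joints at [-79.412, 8.623, 82.357, -0, 89.026, -7.678], TCP at [0.18, -0.546, 0.193] pointing down, gripper open.
Joint ranges: [-160.23, 160.23], [-39.13, 120.54], [6.94, 153.29], [-79.49, 259.48], [9.18, 160.14], [-161.06, 161.06]. Speed limits (degrees/s): [108.29, 108.29, 127.2, 172.46, 172.46, 172.46].

INTERFACE

Orientations are given as a 3x3 rotation matrix whose columns are the frame's x, y, z axes.
In Python, from station import get_state, camera, get_calibration, job_done, spot_in gives the robot as it stands. The module is installed in compiled form; this text tells all that it offers.
- The arm moves only by the shell command python3 -m handwheel 'ROWS' [FORCE]. ROWS is JSON, a list of rows, each an object with "linear": the shift along the tool's x, y, z as a fraction of full scale, a list of three; "rotation": the turn, a rotation vector about the tool's x, y, z as a fraction of full scale, a list of three; "jaw": the opening, from 0 (shut) to 1 (fully open). In form: [{"linear": [x, y, z], "rotation": [rx, ry, rz], "jaw": jaw}, ...]. A call has 1 to 20 rows; each row shifts and turns the commanded pose from where the row before left it, along the tool's axes as they then stand; what a row does not reach is not made up. Full scale, the value 1, is 0.2 m for a shift and 90 degrees for a turn. A row lasts 1/12 s, in which the tool goes at most 41.7 mm and 7.16 degrees, less where a joint would pass 70% of its speed; a pose out of reach is approached as far as the arm can. A call with a number of a shift or a turn outside -1 to 1 is refused whole. A call with a gripper value outside its range is refused whole. The fingers move at their own pace and stop on an object; FORCE is the grip in N (left out, the last holds). Time passes only in rows, so rows that do not move let the fingers close. It gives the time, the measured TCP pose, the force, the opening and the grip force at its end, in the units of the state.
- get_state(): the state, without advancing time (a new reading comes with each control period).
- camera(name): name is "scene" or "side" or "wrist"; returns (picture, depth): 420x560x3 uint8, blue, green, red; 420x560 float32, m along the optical axis (not along the pixel's ray), 0 where there is no reading.
- get_calibration(name): a dict with "intrinsics" (3x3 intrinsics, pixels), "world_from_camera" (4x4, takes a point from camera to world coordinates). Camera axes: x right, y down, z forward; pixel columns grow to the right and rows downward; lengths in m; the calibration is good to about 2 mm. The wrist camera is an equidistant fisheye: a pixel r from the principal point sees the ray r / f radians off the axis. A picture is of the moment at which its call begins: read the wrist's pose just before it. get_calibration takes no time and is no camera call; for the wrist camera it gives the pose at the moment of the call.
- job_done(): hands the job in; it is judged then, once.
Trained networks look in the newest picture that a camera, given by its name, has taken for a name from the list of things; names that differ only in an ending like _2 or _b are one class to them, and where a whole thing is asked for, a point or a joint stands for the part that bears it (a point fixed in the world has none). Each returns a list of dicts, best first, with "p" (0 to 1); they miss things now and then, are a little off and sometimes report something else, mostly with a low value. They report only what shows in the picture. A call takes as long as a camera call.
- spot_in(camera, name): "at" ([row, column] in pixels, amid what is visible of it).
The state is a dict: "clock": time; "joint_pos": joint angles; "joint_velocities": joint speeds; "joint_torque": joint torques, N m; "ee_pos": TCP position; "orientation": TCP orientation; "wrist_force": force on the tool from outside, world axes, zero at the start; "ft_torque": the same for the moment, N m; "gripper_width": finger opening in m; "grasp_force": force on a finger pad.
Only numpy, scipy, OpenCV 4.12 (cv2) and the standard library are available. Lean on these libraries where they do the work, as an engineer would, in place of code of your own. Each camera call takes 0.05 s, during which the arm holds its last target. There are 200 camera calls.

## Working session

There is one attempt and no reset: what is moved stays moved. The work goes in short steps, Python scripts to look and compute and a shell command to move; the robot and the scene stay as the last step left them, time stands still between calls to the robot, and variables do not carry over. Pictures are saved under pics/ and viewed, at most 10 in all, crops included, and the job is handed in when it is done.

```bash
mkdir -p pics; cat > h.py <<'E'
import numpy as np, cv2
from station import *
def px2w(cam,rc,depth,win=2):
    c=get_calibration(cam);K=np.array(c["intrinsics"]);T=np.array(c["world_from_camera"])
    r,q=int(round(rc[0])),int(round(rc[1]))
    d=depth[max(r-win,0):r+win+1,max(q-win,0):q+win+1];d=d[d>0]
    if len(d)==0:return None
    z=np.median(d);p=np.array([(q-K[0,2])/K[0,0]*z,(r-K[1,2])/K[1,1]*z,z,1])
    return (T@p)[:3]
E
python3 - <<'E'
from h import *
np.set_printoptions(precision=4,suppress=True)
for cam in ["scene","side"]:
    im,d=camera(cam);cv2.imwrite(f"pics/{cam}0.png",im)
    print(cam,np.array(get_calibration(cam)["world_from_camera"])[:3].tolist())
    for n in ["tester","lid_hinge","lid_front","latch_face","button_top","board","pliers","solder","tin","brush"]:
        r=spot_in(cam,n)[:2]
        for o in r: print(n,round(o["p"],2),o["at"],px2w(cam,o["at"],d))
s=get_state();print(s["clock"],s["ee_pos"],s["orientation"],s["wrist_force"])
E
```

```text
scene [[-0.44901508510964133, -0.5711626332158038, 0.6871380500030333, -0.3316829975812556], [-0.8934284986454429, 0.27573711942795803, -0.3546188923023167, 0.43112663427631975], [0.013075593758282206, -0.7731379484849785, -0.6341031000242052, 0.8916997125260893]]
tester 0.7 [193.0, 273.1] [ 0.6918 -0.1086  0.0415]
lid_hinge 0.77 [177.7, 272.0] [ 0.6411 -0.0774  0.1396]
lid_front 0.66 [179.0, 271.1] [ 0.6437 -0.0755  0.1349]
lid_front 0.26 [233.4, 373.6] [ 0.4253 -0.3108  0.0061]
latch_face 0.66 [229.4, 289.2] [ 0.4936 -0.0573  0.0642]
button_top 0.31 [176.5, 271.8] [ 0.6324 -0.0727  0.1534]
board 0.67 [216.5, 275.5] [ 0.6001 -0.0722  0.0276]
pliers 0.57 [236.2, 376.1] [ 0.4076 -0.3039  0.011 ]
solder 0.56 [287.6, 236.2] [0.3801 0.1543 0.0375]
brush 0.2 [194.3, 271.3] [ 0.6921 -0.1016  0.0395]
side [[0.9668409141973211, -0.14917767921976924, 0.20727919976855358, 0.322192935828404], [-0.25523187270891, -0.5368593651630303, 0.8041384913000066, -0.9598341565001522], [-0.008679734304175015, -0.8303782524002852, -0.5571324978432485, 0.7180185162449619]]
tester 0.95 [260.7, 314.1] [ 0.5825 -0.1442  0.0267]
lid_hinge 0.83 [198.1, 336.6] [ 0.6147 -0.1731  0.1895]
lid_hinge 0.17 [266.2, 275.2] [ 0.4987 -0.1572  0.0423]
lid_front 0.68 [199.3, 342.4] [0.7242 0.0865 0.0099]
latch_face 0.75 [236.6, 265.1] [ 0.4946 -0.0897  0.0655]
board 0.76 [241.9, 316.2] [ 0.6053 -0.0839  0.0264]
board 0.73 [261.8, 313.2] [ 0.5798 -0.146   0.0261]
pliers 0.69 [344.5, 262.4] [ 0.4374 -0.3113  0.0028]
solder 0.79 [201.7, 204.9] [0.3976 0.125  0.0337]
tin 0.87 [295.3, 384.1] [ 0.6819 -0.2694  0.021 ]
tin 0.3 [235.6, 264.4] [ 0.4925 -0.0901  0.0687]
brush 0.56 [237.1, 266.3] [ 0.4966 -0.0897  0.065 ]
1.1 [ 0.1802 -0.546   0.193 ] [[ 0.9496  0.3134  0.    ]
 [ 0.3134 -0.9496  0.0001]
 [ 0.     -0.0001 -1.    ]] [-0.0822 -0.7013  0.3297]
```

```bash
python3 - <<'E'
import cv2
a=cv2.imread("pics/scene0.png")[120:330,130:430];b=cv2.imread("pics/side0.png")[130:340,150:450]
cv2.imwrite("pics/c0.png",cv2.resize(cv2.vconcat([a,b]),None,fx=1.42,fy=1.42))
cv2.imwrite("pics/s1.png",cv2.resize(a,(800,560),interpolation=cv2.INTER_CUBIC));cv2.imwrite("pics/s2.png",cv2.resize(b,(800,560),interpolation=cv2.INTER_CUBIC))
E
```

```text
(no output)
```

View pics/s1.png

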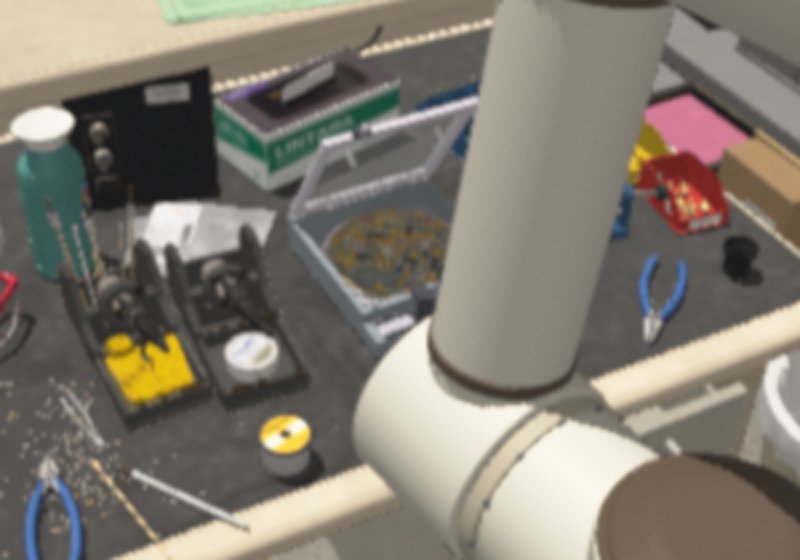

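View pics/s2.png

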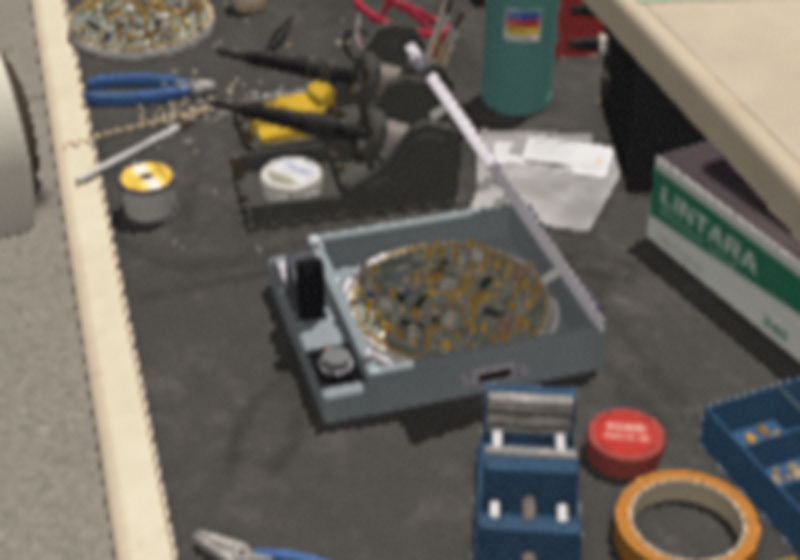

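The pictures show the tester, its lid open at about 60°. In the side view the black latch thumb is near full-image px (238,266) and the button near (266,276). The arm hides the front right of the tester in the scene view. Next I'll fit the tester's pose from depth.

```bash
cat >> h.py <<'E'
def cloud(cam):
    im,d=camera(cam);c=get_calibration(cam);K=np.array(c["intrinsics"]);T=np.array(c["world_from_camera"])
    v,u=np.indices(d.shape);P=np.stack([(u-K[0,2])/K[0,0]*d,(v-K[1,2])/K[1,1]*d,d],-1)@T[:3,:3].T+T[:3,3]
    m=d>0;return P[m],im[m]
E
python3 - <<'E'
from h import *
A=[cloud("scene"),cloud("side")]
res=0.0025;x0,y0=0.4,-0.35
im=np.zeros((200,200,3),np.uint8);P=np.vstack([a[0] for a in A]);
np.save("P.npy",P);np.save("Pi.npy",np.r_[np.zeros(len(A[0][0])),np.ones(len(A[1][0]))])
z=P[:,2]
m=(P[:,0]>.4)&(P[:,0]<.9)&(P[:,1]>-.35)&(P[:,1]<.15)&(z<.3)&(z>-.02)
Q=P[m];Q=Q[np.argsort(Q[:,2])]
i=((Q[:,0]-x0)/res).astype(int);j=((Q[:,1]-y0)/res).astype(int)
h=np.zeros((200,200),np.float32);h[199-i,199-j]=Q[:,2]
col=cv2.applyColorMap(np.clip(h*255/0.1,0,255).astype(np.uint8),cv2.COLORMAP_JET);
cv2.imwrite("pics/top.png",cv2.resize(col,(600,600),interpolation=0))
E
```

```text
(no output)
```

View pics/top.png

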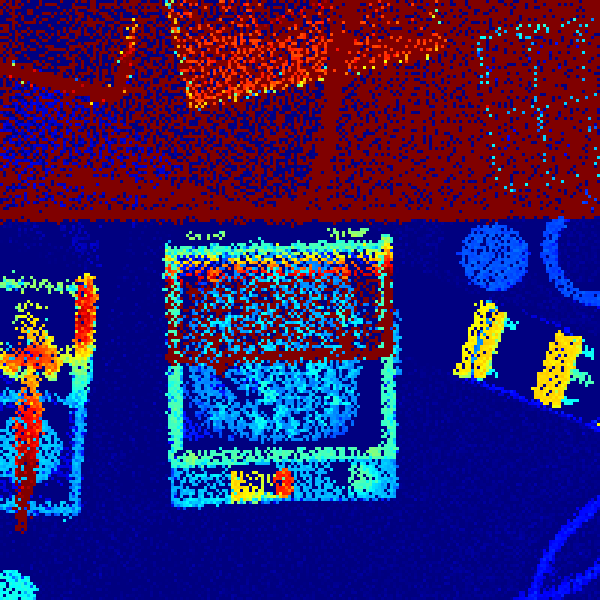

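The height map shows the tester nearly square to the robot, yaw about +0.04 rad. The latch is the red spot near (483,284) and the button near (478,365). Next I'll refine the pose and the lid angle.

```bash
python3 - <<'E'
from h import *
np.set_printoptions(precision=4,suppress=True)
P=np.load("P.npy");cam=np.load("Pi.npy")
from scipy.optimize import minimize
def loc(p,Q): 
    c,s=np.cos(p[2]),np.sin(p[2]);d=Q[:,:2]-p[:2]
    return np.c_[d@[c,s],d@[-s,c]]
m=(P[:,2]>.024)&(P[:,2]<.05)&(P[:,0]>.46)&(P[:,0]<.72)&(P[:,1]>-.195)&(P[:,1]<.025)
p=None
# edges: yaw from minAreaRect, robust via trimmed percentiles
Q=P[m];r=cv2.minAreaRect(Q[:,:2].astype(np.float32));print(r)
best=None
for yaw in np.arange(-.05,.12,.004):
    c,s=np.cos(yaw),np.sin(yaw);u=Q[:,:2]@[c,s];v=Q[:,:2]@[-s,c]
    # sharp edges: histogram peakiness
    sc=sum((np.histogram(w,bins=np.arange(w.min(),w.max(),.002))[0].astype(float)**2).sum() for w in(u,v))
    e=[np.percentile(u,.3),np.percentile(u,99.7),np.percentile(v,.3),np.percentile(v,99.7)]
    if best is None or sc>best[0]: best=(sc,yaw,e)
sc,yaw,e=best;c,s=np.cos(yaw),np.sin(yaw)
uc=e[0]+.11;vc=(e[2]+e[3])/2
o=np.array([uc*c-vc*s,uc*s+vc*c]);print("yaw",yaw,"extent",e[1]-e[0],e[3]-e[2],"origin",o)
L=np.c_[loc([*o,yaw],P),P[:,2]]
k=(abs(L[:,0]+93)<0)|((L[:,0]>-.112)&(L[:,0]<-.078)&(abs(L[:,1])<.1)&(P[:,2]>.05)&(P[:,2]<.1))
for a in(0,1):
    q=L[k&(cam==a)]
    if len(q):print("latch pts",a,len(q),np.percentile(q,[3,50,97],axis=0))
    q=L[(L[:,0]>-.112)&(L[:,0]<-.078)&(L[:,1]<-.03)&(L[:,1]>-.1)&(P[:,2]>.040)&(P[:,2]<.05)&(cam==a)]
    if len(q):print("button",a,len(q),np.median(q,0))
    q=L[(abs(L[:,1])<.095)&(P[:,2]>.07)&(P[:,2]<.24)&(L[:,0]>-.05)&(L[:,0]<.11)&(cam==a)]
    if len(q):
        # side: angle about hinge
        for xh in(.09,.1,.11): 
            ang=np.arctan2(q[:,2]-.048,xh-q[:,0]); print("lid",a,len(q),xh,np.percentile(ang,[10,50,90]),np.percentile(np.hypot(q[:,2]-.048,xh-q[:,0]),[50,98]))
E
```

```text
((0.5940308570861816, -0.08656386286020279), (0.22817692160606384, 0.19790220260620117), 2.0055577754974365)
yaw 0.026000000000000065 extent 0.21725729443149377 0.19119166705190074 origin [ 0.5922 -0.0859]
latch pts 0 87 [[-0.1087  0.0074  0.052 ]
 [-0.0981  0.032   0.0613]
 [-0.086   0.0442  0.0815]]
lid 0 1305 0.09 [1.0902 1.134  1.3129] [0.1132 0.1815]
lid 0 1305 0.1 [1.0362 1.0598 1.0979] [0.1177 0.1861]
lid 0 1305 0.11 [0.9068 0.9852 1.0057] [0.1229 0.1913]
latch pts 1 242 [[-0.1049 -0.0041  0.0509]
 [-0.0969  0.0006  0.066 ]
 [-0.0848  0.0433  0.0853]]
button 1 69 [-0.0934 -0.0634  0.0446]
lid 1 587 0.09 [1.0948 1.1309 1.3133] [0.1444 0.1894]
lid 1 587 0.1 [1.0141 1.0732 1.1356] [0.1488 0.194 ]
lid 1 587 0.11 [0.9223 1.0128 1.0387] [0.1538 0.1992]
```

```bash
python3 - <<'E'
from h import *
np.set_printoptions(precision=3,suppress=True)
P=np.load("P.npy");cam=np.load("Pi.npy")
for a in(0,1):
  for lo,hi in((.66,.70),(.70,.73),(.73,.77),(.77,.82),(.82,.9)):
    q=P[(cam==a)&(P[:,0]>lo)&(P[:,0]<hi)&(abs(P[:,1]+.08)<.16)]
    h,e=np.histogram(q[:,2],bins=[-.05,.02,.06,.12,.2,.3,.4,.5,.6,.8,1.2]);print(a,lo,h, q[:,2].max())
q=P[(P[:,2]>.3)&(P[:,0]>.6)&(P[:,0]<.9)];print(np.percentile(q,[1,50,99],axis=0))
E
cat > k.py <<'E'
from h import *
E
python3 - <<'E'
import cv2
b=cv2.imread("pics/side0.png");cv2.imwrite("pics/s3.png",b)
E
```

```text
0 0.66 [232 633 401   0   0   0   0   0   0   0] 0.11254000116322005
0 0.7 [ 120    2    0    0 1167   24    0   27    0    0] 0.5960390572315575
0 0.73 [252   0   0   0 850 134   0   0   0   0] 0.3029444785008969
0 0.77 [356 124 100  63 595 193   0  63   0   0] 0.5949846663374074
0 0.82 [ 284  502 1130  141  886  271   53 1076    0    0] 0.5940189469052451
1 0.66 [ 563 1113  177    1    0    0    0    0    0    0] 0.12033203816820504
1 0.7 [ 371   67    0    0 1374   21    0    0    0    0] 0.3020346951245663
1 0.73 [1561    0    0    0 1616  202    0    0    0    0] 0.301808081683173
1 0.77 [1874  108   82    5 1766  270    0    0    0    0] 0.3020177105931558
1 0.82 [1231 1421 1890   43 2651  467  177  219    0    0] 0.525250864082488
[[ 0.651 -1.327  0.3  ]
 [ 0.795  0.125  0.557]
 [ 0.899  0.488  0.632]]
```

View pics/s3.png

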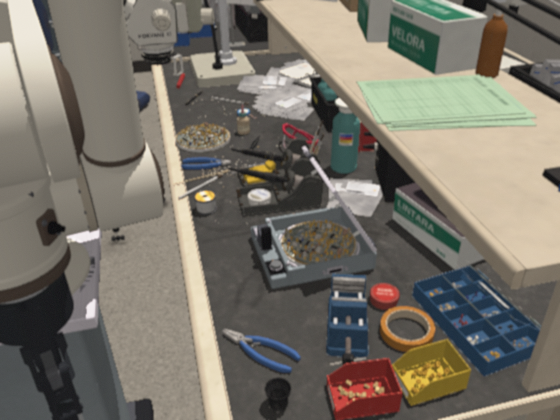

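The side view shows a shelf over the back of the tester, with its front edge at x≈0.72 and its top at 0.30. I'll go behind the lid with the tool tilted back toward the robot.

```bash
cat >> h.py <<'E'
YAW=0.03;ORG=np.array([.592,-.086,0])
def RT(): c,s=np.cos(YAW),np.sin(YAW);return np.array([[c,-s,0],[s,c,0],[0,0,1]])
def info(*targets):
    np.set_printoptions(precision=4,suppress=True)
    s=get_state();R=np.array(s["orientation"]);p=np.array(s["ee_pos"])
    print("t",s["clock"],"p",p,"local",RT().T@(p-ORG),"F",np.array(s["wrist_force"]),"\nR",R.tolist(),"J",np.array(s["joint_pos"]))
    for t in targets:  # local tester coords
        w=ORG+RT()@np.array(t);q=p
        print("to",t,"world",w,"tool frac",R.T@(w-q)/.2)
    return s
E
python3 -m handwheel '[{"linear":[0,0,-0.12],"rotation":[0,0,0.061],"jaw":0},{"linear":[0,0,-0.12],"rotation":[0,0,0.061],"jaw":0},{"linear":[0,0,-0.12],"rotation":[0,0,0.061],"jaw":0},{"linear":[0,0,-0.05],"rotation":[0,0,0],"jaw":0}]'
python3 -c "
from h import *
info([0.0,0,.275],[.07,0,.265])"
```

```text
clock: 1.53
ee_pos: [0.1803, -0.5465, 0.2782]
orientation: [[1.0, 0.026, 0.001], [0.026, -1.0, -0.003], [0.001, 0.003, -1.0]]
wrist_force: [0.2, 0.4, 0.9]
gripper_width: 0.0385
grasp_force: 0.0
t 1.5333 p [ 0.1803 -0.5465  0.2782] local [-0.4253 -0.448   0.2782] F [0.2115 0.3718 0.9051] 
R [[0.9996655388148646, 0.02585381248374785, 0.0006252087985298276], [0.025855771622257724, -0.9996600367878331, -0.003360048089820079], [0.0005381261972878186, 0.0033750895400649124, -0.9999941595783408]] J [-79.4094   7.7768  73.5978  -0.0002  98.4296   9.1091]
to [0.0, 0, 0.275] world [ 0.592 -0.086  0.275] tool frac [ 2.1172 -2.2487  0.0097]
to [0.07, 0, 0.265] world [ 0.662  -0.0839  0.265 ] tool frac [ 2.4672 -2.2504  0.0598]
```

```bash
python3 -m handwheel '[{"linear":[0.12,-0.125,0],"rotation":[0,0,0],"jaw":0},{"linear":[0.12,-0.125,0],"rotation":[0,0,0],"jaw":0},{"linear":[0.12,-0.125,0],"rotation":[0,0,0],"jaw":0},{"linear":[0.12,-0.125,0],"rotation":[0,0,0],"jaw":0},{"linear":[0.12,-0.125,0],"rotation":[0,0,0],"jaw":0},{"linear":[0.12,-0.125,0],"rotation":[0,0,0],"jaw":0},{"linear":[0.12,-0.125,0],"rotation":[0,0,0],"jaw":0},{"linear":[0.12,-0.125,0],"rotation":[0,0,0],"jaw":0},{"linear":[0.12,-0.125,0],"rotation":[0,0,0],"jaw":0},{"linear":[0.12,-0.125,0],"rotation":[0,0,0],"jaw":0},{"linear":[0.12,-0.125,0],"rotation":[0,0,0],"jaw":0},{"linear":[0.12,-0.125,0],"rotation":[0,0,0],"jaw":0},{"linear":[0.12,-0.125,0],"rotation":[0,0,0],"jaw":0},{"linear":[0.12,-0.125,0],"rotation":[0,0,0],"jaw":0},{"linear":[0.12,-0.125,0],"rotation":[0,0,0],"jaw":0},{"linear":[0.12,-0.125,0],"rotation":[0,0.056,0],"jaw":0},{"linear":[0,0,0],"rotation":[0,0.056,0],"jaw":0},{"linear":[0,0,0],"rotation":[0,0.056,0],"jaw":0},{"linear":[0,0,0],"rotation":[0,0,0],"jaw":0}]'
python3 -c "
from h import *
info([0.0,0,.275],[.06,0,.275],[.06,0,.2])"
```

```text
clock: 3.12
ee_pos: [0.5503, -0.1332, 0.2744]
orientation: [[0.964, 0.035, 0.265], [0.033, -0.999, 0.009], [0.265, 0.001, -0.964]]
wrist_force: [-1.7, 0.6, 0.6]
gripper_width: -0.0
grasp_force: 0.0
t 3.1167 p [ 0.5503 -0.1332  0.2744] local [-0.0431 -0.0459  0.2744] F [-1.7437  0.5861  0.619 ] 
R [[0.9635961072220532, 0.03454215617261669, 0.2651214468756758], [0.03344694462822551, -0.9994030977018827, 0.008645819736569568], [0.26526184053033647, 0.0005364241115037176, -0.9641762640760406]] J [-26.003   -4.3041  87.9313   7.1808  82.7601  61.9586]
to [0.0, 0, 0.275] world [ 0.592 -0.086  0.275] tool frac [ 0.2095 -0.2288  0.0542]
to [0.06, 0, 0.275] world [ 0.652  -0.0842  0.275 ] tool frac [ 0.4988 -0.2274  0.1338]
to [0.06, 0, 0.2] world [ 0.652  -0.0842  0.2   ] tool frac [ 0.3993 -0.2276  0.4953]
```

```bash
python3 -m handwheel '[{"linear":[0.1,-0.057,0.027],"rotation":[0,0,0],"jaw":0},{"linear":[0.1,-0.057,0.027],"rotation":[0,0,0],"jaw":0},{"linear":[0.1,-0.057,0.027],"rotation":[0,0,0],"jaw":0},{"linear":[0.1,-0.057,0.027],"rotation":[0,0,0],"jaw":0},{"linear":[0.1,0,0.027],"rotation":[0,0,0],"jaw":0},{"linear":[0,0,0],"rotation":[0,0,0],"jaw":0}]'
python3 - <<'E'
from h import *
info([.05,0,.195],[.06,0,.2])
im,d=camera("side");cv2.imwrite("pics/side1.png",cv2.resize(im[100:310,190:470],(800,600),interpolation=cv2.INTER_CUBIC))
E
```

```text
clock: 3.62
ee_pos: [0.6559, -0.0847, 0.2734]
orientation: [[0.965, 0.034, 0.258], [0.033, -0.999, 0.009], [0.259, -0.0, -0.966]]
wrist_force: [0.4, 0.0, 0.8]
gripper_width: -0.0002
grasp_force: 0.0
t 3.6167 p [ 0.6559 -0.0847  0.2734] local [ 0.0639 -0.0006  0.2734] F [0.4331 0.009  0.7504] 
R [[0.9654012529379767, 0.03443976518718934, 0.258484667629699], [0.03325854303844713, -0.9994067746712499, 0.008942486017263641], [0.2586393050963919, -3.6263762305621786e-05, -0.9659739688750392]] J [-16.6295   7.201   76.1838   4.7767  82.4032  71.3559]
to [0.05, 0, 0.195] world [ 0.642  -0.0845  0.195 ] tool frac [-0.1685 -0.0032  0.3608]
to [0.06, 0, 0.2] world [ 0.652  -0.0842  0.2   ] tool frac [-0.1137 -0.003   0.3496]
```

View pics/side1.png

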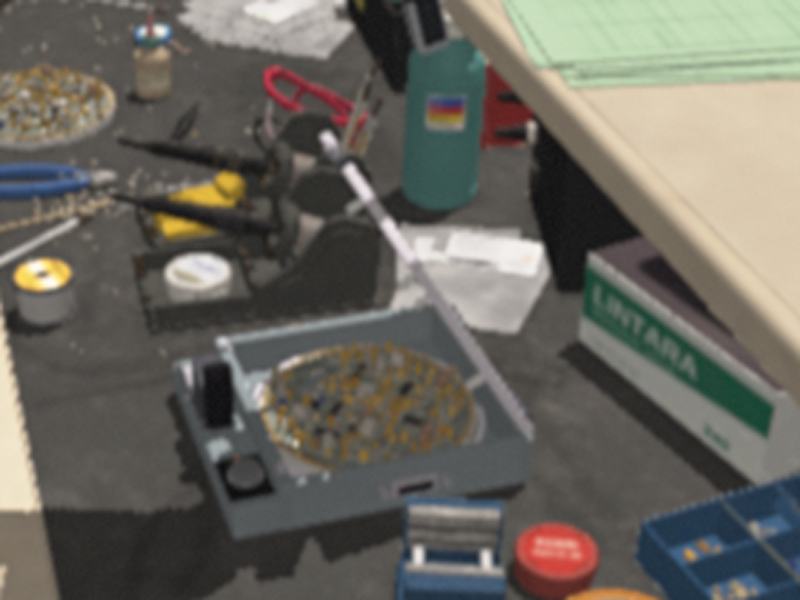

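```bash
python3 -m handwheel '[{"linear":[-0.04,0,0.09],"rotation":[0,0,0],"jaw":0},{"linear":[-0.04,0,0.09],"rotation":[0,0,0],"jaw":0},{"linear":[-0.04,0,0.09],"rotation":[0,0,0],"jaw":0},{"linear":[-0.03,0,0.08],"rotation":[0,0,0],"jaw":0},{"linear":[0,0,0],"rotation":[0,0,0],"jaw":0}]'
cat > arc.py <<'E'
from h import *
s=info();R=np.array(s["orientation"]);q=np.array(s["ee_pos"])
for th in [1.06,.9,.75,.6,.45,.3,.2,.1,.05,.03]:
    c=np.array([.1-.166*np.cos(th)+.004*np.sin(th),0,.048+.166*np.sin(th)+.004*np.cos(th)])
    w=ORG+RT()@c+.011*R[:,0]
    f=R.T@(w-q)/.2;q=w;print(th,w,f)
E
python3 arc.py
```

```text
clock: 4.08
ee_pos: [0.6408, -0.0857, 0.1959]
orientation: [[0.966, 0.032, 0.255], [0.031, -0.999, 0.009], [0.256, -0.001, -0.967]]
wrist_force: [-1.0, 0.1, -0.2]
gripper_width: 0.0001
grasp_force: 0.0
t 4.0833 p [ 0.6408 -0.0857  0.1959] local [ 0.0488 -0.0011  0.1959] F [-1.0413  0.0814 -0.1596] 
R [[0.9662993939801924, 0.03210568199691895, 0.25541085798576696], [0.03075707096738189, -0.9994838684835821, 0.00927357679652465], [0.25557676689992836, -0.0011053617536023888, -0.9667881331482991]] J [-17.1587   6.5156  85.777    5.0322  73.7525  70.1925]
1.06 [ 0.625  -0.085   0.1976] [-0.0742 -0.006  -0.0284]
0.9 [ 0.6026 -0.0857  0.1833] [-0.1264 -0.0002  0.0403]
0.75 [ 0.5839 -0.0862  0.1669] [-0.1113 -0.0001  0.0556]
0.6 [ 0.5679 -0.0867  0.1478] [-0.1017 -0.0001  0.0716]
0.45 [ 0.5549 -0.0871  0.1266] [-0.0899 -0.      0.086 ]
0.3 [ 0.5453 -0.0874  0.1037] [-0.076   0.      0.0985]
0.2 [ 0.5408 -0.0875  0.0877] [-0.0421  0.      0.0715]
0.1 [ 0.5379 -0.0876  0.0714] [-0.0348  0.0001  0.0753]
0.05 [ 0.5371 -0.0876  0.0631] [-0.0145  0.      0.0389]
0.03 [ 0.5369 -0.0876  0.0598] [-0.0053  0.      0.0157]
```

Now I'll push the lid down in half-steps as far as about 0.2 rad.

```bash
python3 -m handwheel '[{"linear":[-0.037,0,-0.014],"rotation":[0,0,0],"jaw":0},{"linear":[-0.037,0,-0.014],"rotation":[0,0,0],"jaw":0},{"linear":[-0.063,0,0.02],"rotation":[0,0,0],"jaw":0},{"linear":[-0.063,0,0.02],"rotation":[0,0,0],"jaw":0},{"linear":[-0.056,0,0.028],"rotation":[0,0,0],"jaw":0},{"linear":[-0.056,0,0.028],"rotation":[0,0,0],"jaw":0},{"linear":[-0.051,0,0.036],"rotation":[0,0,0],"jaw":0},{"linear":[-0.051,0,0.036],"rotation":[0,0,0],"jaw":0},{"linear":[-0.045,0,0.043],"rotation":[0,0,0],"jaw":0},{"linear":[-0.045,0,0.043],"rotation":[0,0,0],"jaw":0},{"linear":[-0.038,0,0.05],"rotation":[0,0,0],"jaw":0},{"linear":[-0.038,0,0.05],"rotation":[0,0,0],"jaw":0},{"linear":[-0.021,0,0.036],"rotation":[0,0,0],"jaw":0},{"linear":[-0.021,0,0.036],"rotation":[0,0,0],"jaw":0}]'
sed -i 's/in \[1.06.*\]:/in [.1,.05,.03,.01]:/' arc.py; python3 arc.py
python3 - <<'E'
from h import *
im,d=camera("side");cv2.imwrite("pics/side2.png",cv2.resize(im[100:310,190:470],(800,600),interpolation=cv2.INTER_CUBIC))
E
```

```text
clock: 5.25
ee_pos: [0.5436, -0.089, 0.0911]
orientation: [[0.964, 0.031, 0.262], [0.031, -1.0, 0.008], [0.262, 0.001, -0.965]]
wrist_force: [0.5, 0.4, -0.2]
gripper_width: 0.0001
grasp_force: 0.0
t 5.25 p [ 0.5436 -0.089   0.0911] local [-0.0485 -0.0016  0.0911] F [ 0.5126  0.4144 -0.1894] 
R [[0.9644903131643419, 0.031433270671862565, 0.26224108241657934], [0.030514720439960032, -0.999505610451158, 0.007575388645404225], [0.26234955240789115, 0.0006958243508669301, -0.9649726567006197]] J [-21.1994  -1.4065 106.5793   6.6948  60.9291  64.4517]
0.1 [ 0.5379 -0.0876  0.0714] [-0.0533 -0.0081  0.0875]
0.05 [ 0.537  -0.0876  0.0632] [-0.0148 -0.      0.0388]
0.03 [ 0.5368 -0.0876  0.0599] [-0.0054 -0.      0.0157]
0.01 [ 0.5367 -0.0876  0.0565] [-0.0051 -0.      0.0158]
```

View pics/side2.png

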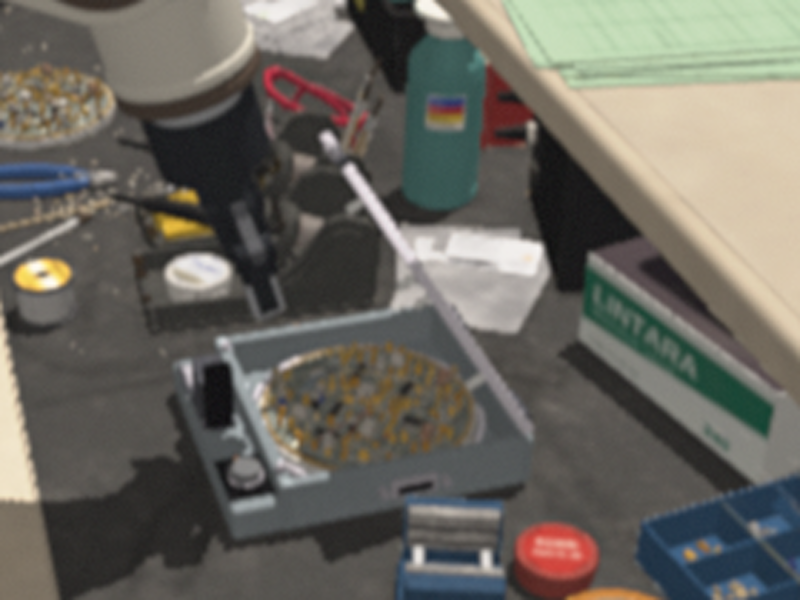

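```bash
python3 - <<'E'
from h import *
s=info()
p=np.r_[s["ee_pos"],1]
for cam in("side","scene"):
    c=get_calibration(cam);K=np.array(c["intrinsics"]);T=np.array(c["world_from_camera"]);q=np.linalg.inv(T)@p;print(cam,"tip px (col,row)",(K@q[:3])[:2]/q[2])
P,_=cloud("side");P2,_=cloud("scene")
for Q in(P,P2):
    L=(Q-ORG)@RT()
    q=L[(abs(L[:,1])<.1)&(L[:,2]>.07)&(L[:,2]<.26)&(L[:,0]>0.0)&(L[:,0]<.12)]
    print(len(q))
    for z in np.arange(.07,.26,.02):
        k=q[abs(q[:,2]-z)<.01]
        if len(k):print(round(z,3),len(k),np.percentile(k[:,0],[5,50,95]),np.percentile(k[:,1],[5,50,95]))
im,d=camera("scene");cv2.imwrite("pics/scene2.png",cv2.resize(im[120:330,160:440],(800,600),interpolation=cv2.INTER_CUBIC))
E
```

```text
t 5.3 p [ 0.5427 -0.0888  0.0893] local [-0.0493 -0.0013  0.0893] F [-0.9045  0.932  -2.56  ] 
R [[0.9650632721357019, 0.031364292654955904, 0.260132969692399], [0.030234484843327167, -0.999508001879279, 0.008344465564054021], [0.260266703020173, -0.00018795091205517137, -0.9655367460503321]] J [-21.2068  -1.3341 106.7126   6.6985  60.8578  64.4389]
side tip px (col,row) [287.73   223.4922]
scene tip px (col,row) [290.812  209.1352]
594
0.07 57 [0.0739 0.0811 0.0938] [-0.0906 -0.0519  0.0569]
0.09 40 [0.0741 0.0822 0.0894] [-0.0919 -0.089  -0.0867]
0.11 34 [0.0636 0.0699 0.0764] [-0.0913 -0.0893 -0.0874]
0.13 39 [0.052  0.0586 0.0649] [-0.0916 -0.0895 -0.0873]
0.15 41 [0.0397 0.0468 0.0522] [-0.0914 -0.0893 -0.0873]
0.17 90 [0.0192 0.029  0.0405] [-0.0911 -0.0566  0.057 ]
0.19 45 [0.0152 0.0228 0.0285] [-0.0919 -0.0897 -0.0856]
0.21 244 [0.0068 0.0123 0.0163] [-0.089  -0.0119  0.0837]
0.23 4 [0.0039 0.0047 0.0051] [0.0486 0.0511 0.0562]
0
```

View pics/scene2.png

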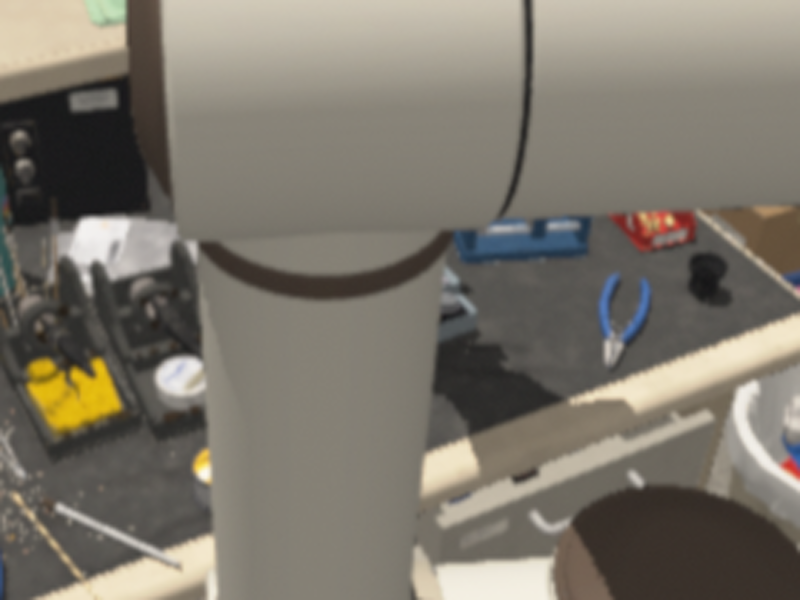

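```bash
python3 - <<'E'
from h import *
c=get_calibration("side");K=np.array(c["intrinsics"]);T=np.array(c["world_from_camera"]);print(K[0,0],K[1,1])
def pr(w): q=np.linalg.inv(T)@np.r_[w,1];u=(K@q[:3])[:2]/q[2];return u,q[2],(u-[190,100])/.35
print("side1 tip",pr([.6559,-.0847,.2734]))
print("now tip",pr([.5436,-.089,.0911]))
im,d=camera("side")
print("latch",pr([.4946,-.0897,.0655]))
print(np.round(d[200:232:3,278:296:2],3))
info()
for n in("lid","lid_front","lid_hinge"):print(n,spot_in("side",n)[:2])
# all points near the tool
P,_=cloud("side");q=P[(abs(P[:,0]-.53)<.05)&(abs(P[:,1]+.089)<.035)&(P[:,2]>.05)&(P[:,2]<.3)]
print(len(q));
for z in np.arange(.05,.3,.02):
    k=q[abs(q[:,2]-z)<.01]; 
    if len(k): print(round(z,2),len(k),k.min(0),k.max(0))
E
```

```text
541.6299525308674 541.6299525308674
side1 tip (array([344.25860262, 133.02415913]), np.float64(1.0206110180546526), array([440.73886463,  94.35474036]))
now tip (array([288.16020704, 222.74849758]), np.float64(1.0954410227648783), array([280.45773441, 350.70999308]))
latch (array([265.01348393, 236.98109892]), np.float64(1.098984036977096), array([214.32423979, 391.37456833]))
[[1.041 1.047 1.048 1.046 1.057 1.264 0.    1.268 1.273]
 [1.054 1.045 1.052 1.048 1.047 1.063 1.272 1.28  1.275]
 [1.058 1.052 1.053 1.055 1.054 1.064 1.282 1.28  1.281]
 [1.282 1.06  1.056 1.065 1.067 1.294 1.291 1.287 1.291]
 [1.285 1.289 1.289 1.29  1.292 1.29  1.295 1.289 1.294]
 [1.284 1.281 1.285 1.201 1.202 1.205 1.204 1.201 1.201]
 [1.198 1.194 1.194 1.196 1.201 1.198 1.208 1.203 1.202]
 [1.199 1.195 1.202 1.2   1.204 1.212 1.208 1.207 1.211]
 [1.205 1.207 1.208 1.206 1.214 1.212 1.212 1.214 1.217]
 [1.209 1.209 1.211 1.209 1.217 1.22  1.206 1.195 1.193]
 [1.211 1.205 1.21  1.193 1.177 1.183 1.174 1.17  1.188]]
t 5.5 p [ 0.5441 -0.089   0.0912] local [-0.048  -0.0015  0.0912] F [ 0.5248  0.678  -0.0015
[... 487 characters left out ...]
26  0.0501] [ 0.5073 -0.0546  0.0598]
0.07 96 [ 0.4865 -0.0924  0.0603] [ 0.5081 -0.0562  0.08  ]
0.09 49 [ 0.4872 -0.0946  0.0805] [ 0.508  -0.0782  0.0871]
0.13 44 [ 0.5207 -0.1033  0.1251] [ 0.5442 -0.0835  0.1396]
0.15 96 [ 0.516  -0.1053  0.1401] [ 0.5419 -0.0918  0.1599]
0.17 35 [ 0.5094 -0.1229  0.1607] [ 0.536  -0.0809  0.1798]
0.19 51 [ 0.499  -0.1239  0.1801] [ 0.534  -0.0752  0.1999]
0.21 93 [ 0.4906 -0.1237  0.2   ] [ 0.5329 -0.0832  0.2199]
0.23 100 [ 0.4888 -0.1231  0.2201] [ 0.5284 -0.0794  0.2373]
0.25 38 [ 0.4809 -0.124   0.2413] [ 0.5223 -0.1181  0.2598]
0.27 101 [ 0.4802 -0.124   0.2603] [ 0.535  -0.0989  0.2797]
0.29 185 [ 0.48   -0.1239  0.28  ] [ 0.5315 -0.095   0.2999]
```

The camera shows the real fingertips ending about 34 mm short of the reported TCP, so the fingers passed over the lid without touching it. I'll measure that offset in the tool frame.

```bash
python3 - <<'E'
from h import *
s=info([.0,0,.3],[.065,0,.245])
R=np.array(s["orientation"]);p=np.array(s["ee_pos"])
P=np.vstack([cloud("side")[0] for _ in range(4)])
t=(P-p)@R
k=t[(abs(t[:,0])<.03)&(abs(t[:,1])<.03)&(t[:,2]<.02)&(t[:,2]>-.12)]
h,e=np.histogram(k[:,2],bins=np.arange(-.12,.021,.005));print(list(zip(e.round(3),h)))
for z in(-.1,-.08,-.06,-.05,-.04,-.035):
    q=k[abs(k[:,2]-z)<.004]
    if len(q):print(z,np.percentile(q,[3,50,97],axis=0)[:,:2].tolist())
E
```

```text
t 5.7 p [ 0.5439 -0.0888  0.0907] local [-0.0482 -0.0014  0.0907] F [0.1884 0.394  0.2634] 
R [[0.964773749458696, 0.03144316862493126, 0.26119521339839563], [0.030383799431006973, -0.9995055332387028, 0.008094056915576348], [0.26132056384361646, 0.00012716933746323095, -0.9652520638363917]] J [-21.1681  -1.3132 106.5245   6.6913  60.9561  64.4877]
to [0.0, 0, 0.3] world [ 0.592 -0.086  0.3  ] tool frac [ 0.5059 -0.0065 -0.947 ]
to [0.065, 0, 0.245] world [ 0.657  -0.0841  0.245 ] tool frac [ 0.7478 -0.0061 -0.5966]
[(np.float64(-0.12), np.int64(75)), (np.float64(-0.115), np.int64(70)), (np.float64(-0.11), np.int64(83)), (np.float64(-0.105), np.int64(27)), (np.float64(-0.1), np.int64(12)), (np.float64(-0.095), np.int64(17)), (np.float64(-0.09), np.int64(35)), (np.float64(-0.085), np.int64(30)), (np.float64(-0.08), np.int64(2)), (np.float64(-0.075), np.int64(47)), (np.float64(-0.07), np.int64(88)), (np.float64(-0.065), np.int64(94)), (np.float64(-0.06), np.int64(97)), (np.float64(-0.055), np.int64(99)), (np.float64(-0.05), np.int64(78)), (np.float64(-0.045), np.int64(49)), (np.float64
[... 588 characters left out ...]
4033644929], [-0.010915315519611554, 0.008626526104183563], [0.009108584773068529, 0.028884032541621855]]
-0.06 [[-0.009971976307261146, 0.0018392365602391547], [-0.000890598493579124, 0.012057025704451954], [0.011308607547390036, 0.016311738986370894]]
-0.05 [[-0.009923344510568246, 0.0032410300854348074], [0.0006318631549795356, 0.010903562937416279], [0.011352629795521629, 0.015750242455364726]]
-0.04 [[-0.009335045716410816, 0.003829330464935786], [-8.241896455747723e-05, 0.006171283146148777], [0.011692196334334536, 0.009088176110947995]]
-0.035 [[-0.006343996068446341, 0.002852954581527255], [-0.00010615404101934019, 0.004978019799268795], [0.008830458125929254, 0.0068478102689900466]]
```

```bash
sed -i 's|p=np.array(s\["ee_pos"\])$|p=np.array(s["ee_pos"])-.036*R[:,2]|' h.py; sed -i 's|q=np.array(s\["ee_pos"\])|q=np.array(s["ee_pos"])-.036*R[:,2]|' arc.py
python3 -m handwheel '[{"linear":[0,0,-0.1],"rotation":[0,0,0],"jaw":0},{"linear":[0,0,-0.16],"rotation":[0,0,0],"jaw":0},{"linear":[0,0,-0.16],"rotation":[0,0,0],"jaw":0},{"linear":[0,0,-0.16],"rotation":[0,0,0],"jaw":0},{"linear":[0,0,-0.16],"rotation":[0,0,0],"jaw":0},{"linear":[0,0,0],"rotation":[0,0,0],"jaw":0}]'
python3 -c "
from h import *
info([.06,0,.27],[.052,0,.2])"
```

```text
clock: 6.4
ee_pos: [0.5058, -0.0906, 0.2398]
orientation: [[0.963, 0.031, 0.268], [0.031, -1.0, 0.005], [0.268, 0.003, -0.963]]
wrist_force: [0.9, 0.2, 2.2]
gripper_width: 0.0002
grasp_force: 0.0
t 6.4 p [ 0.4962 -0.0908  0.2745] local [-0.0959 -0.0019  0.2745] F [0.9141 0.1974 2.1765] 
R [[0.9629016395069188, 0.031249379772609165, 0.26803714089415825], [0.03101365218395036, -0.9995058761994097, 0.00511437396591265], [0.2680645183777602, 0.0033881715832430955, -0.963395004284443]] J [-23.2877 -10.9034  97.6658   6.4713  79.0833  64.4579]
to [0.06, 0, 0.27] world [ 0.652  -0.0842  0.27  ] tool frac [ 0.7452 -0.0088  0.2306]
to [0.052, 0, 0.2] world [ 0.644  -0.0844  0.2   ] tool frac [ 0.6128 -0.01    0.5571]
```

```bash
python3 -m handwheel '[{"linear":[0.15,0,0.04],"rotation":[0,0,0],"jaw":0},{"linear":[0.15,0,0.04],"rotation":[0,0,0],"jaw":0},{"linear":[0.15,0,0.04],"rotation":[0,0,0],"jaw":0},{"linear":[0.15,0,0.04],"rotation":[0,0,0],"jaw":0},{"linear":[0.15,-0.01,0.06],"rotation":[0,0,0],"jaw":0},{"linear":[0,0,0],"rotation":[0,0,0],"jaw":0},{"linear":[-0.033,0,0.082],"rotation":[0,0,0],"jaw":0},{"linear":[-0.033,0,0.082],"rotation":[0,0,0],"jaw":0},{"linear":[-0.033,0,0.082],"rotation":[0,0,0],"jaw":0},{"linear":[-0.033,0,0.082],"rotation":[0,0,0],"jaw":0},{"linear":[0,0,0],"rotation":[0,0,0],"jaw":0}]'
sed -i 's/for th in .*:/for th in [1.06,.9,.75,.6,.45,.3,.2,.1,.05,.03,.01]:/' arc.py; python3 arc.py
```

```text
clock: 7.32
ee_pos: [0.651, -0.083, 0.1557]
orientation: [[0.966, 0.031, 0.256], [0.03, -1.0, 0.01], [0.256, -0.002, -0.967]]
wrist_force: [-0.8, 0.6, -1.3]
gripper_width: -0.0001
grasp_force: 0.0
t 7.3167 p [ 0.6418 -0.0833  0.1905] local [0.0498 0.0012 0.1905] F [-0.8447  0.6346 -1.3122] 
R [[0.9662155561686403, 0.0313416538662861, 0.2558225942927077], [0.029874489006192252, -0.9995073637402139, 0.009620017448349205], [0.2559980740637403, -0.001652441228475683, -0.9666758792447665]] J [-16.6013   8.6994  87.9981   5.048   69.2986  70.4098]
1.06 [ 0.625  -0.085   0.1976] [-0.0724  0.0058 -0.056 ]
0.9 [ 0.6026 -0.0857  0.1833] [-0.1265 -0.      0.0402]
0.75 [ 0.5839 -0.0862  0.1669] [-0.1113  0.      0.0556]
0.6 [ 0.5679 -0.0867  0.1478] [-0.1018  0.      0.0716]
0.45 [ 0.5549 -0.0871  0.1266] [-0.0899  0.0001  0.086 ]
0.3 [ 0.5453 -0.0874  0.1037] [-0.0761  0.0001  0.0984]
0.2 [ 0.5408 -0.0875  0.0877] [-0.0422  0.0001  0.0715]
0.1 [ 0.5379 -0.0876  0.0714] [-0.0348  0.0001  0.0753]
0.05 [ 0.5371 -0.0876  0.0631] [-0.0145  0.0001  0.0389]
0.03 [ 0.5369 -0.0876  0.0598] [-0.0053  0.      0.0157]
0.01 [ 0.5367 -0.0876  0.0565] [-0.005   0.      0.0158]
```

Go in to contact and close the first part, then check that the lid follows.

```bash
python3 -m handwheel '[{"linear":[-0.036,0,-0.028],"rotation":[0,0,0],"jaw":0},{"linear":[-0.036,0,-0.028],"rotation":[0,0,0],"jaw":0},{"linear":[-0.063,0,0.02],"rotation":[0,0,0],"jaw":0},{"linear":[-0.063,0,0.02],"rotation":[0,0,0],"jaw":0},{"linear":[-0.056,0,0.028],"rotation":[0,0,0],"jaw":0},{"linear":[-0.056,0,0.028],"rotation":[0,0,0],"jaw":0}]'
python3 - <<'E'
from h import *
info()
P,_=cloud("side");L=(P-ORG)@RT()
q=L[(L[:,1]>-.1)&(L[:,1]<-.08)&(L[:,2]>.07)&(L[:,2]<.26)&(L[:,0]>-.1)&(L[:,0]<.12)]
print(len(q),np.percentile(np.arctan2(q[:,2]-.048,.1-q[:,0]),[10,50,90]))
E
sed -i 's/for th in .*:/for th in [.6,.45,.3,.2,.1,.05,.03,.01]:/' arc.py; python3 arc.py
```

```text
clock: 7.82
ee_pos: [0.5948, -0.0854, 0.1379]
orientation: [[0.964, 0.031, 0.264], [0.03, -1.0, 0.007], [0.264, 0.001, -0.965]]
wrist_force: [0.9, 0.5, 1.4]
gripper_width: 0.0002
grasp_force: 0.5
t 7.8167 p [ 0.5853 -0.0857  0.1726] local [-0.0067  0.0005  0.1726] F [0.937  0.4911 1.3571] 
R [[0.9640861229286711, 0.03130298603685645, 0.26373864078200465], [0.03046250104499871, -0.9995094222797661, 0.0072767303132229046], [0.26383703986826107, 0.0010187439051557627, -0.9645667310012352]] J [-18.7015   2.4596  97.0258   5.7354  66.2308  67.8416]
347 [0.7914 0.8283 0.9239]
t 7.8667 p [ 0.5836 -0.0854  0.1707] local [-0.0084  0.0008  0.1707] F [ 0.7764  0.6303 -0.9511] 
R [[0.9648043826207404, 0.03137708419309223, 0.26108998805651507], [0.030361465927470625, -0.9995075781779447, 0.007923544130927794], [0.2612100393601798, 0.0002824046729735999, -0.9652819461613555]] J [-18.7307   2.4192  97.2709   5.7301  66.1903  67.8038]
0.6 [ 0.5679 -0.0867  0.1479] [-0.1056  0.0038  0.0894]
0.45 [ 0.5549 -0.0871  0.1267] [-0.0904 -0.0001  0.0855]
0.3 [ 0.5452 -0.0874  0.1038] [-0.0766 -0.0001  0.098 ]
0.2 [ 0.5407 -0.0875  0.0878] [-0.0426 -0.0001  0.0713]
0.1 [ 0.5379 -0.0876  0.0714] [-0.0352 -0.      0.0751]
0.05 [ 0.537  -0.0876  0.0632] [-0.0148 -0.      0.0388]
0.03 [ 0.5368 -0.0876  0.0599] [-0.0054 -0.      0.0157]
0.01 [ 0.5367 -0.0876  0.0565] [-0.005  -0.      0.0158]
```

The lid is following, now at about 0.8 rad. I'll continue the arc to about 0.1.

```bash
python3 -m handwheel '[{"linear":[-0.053,0,0.045],"rotation":[0,0,0],"jaw":0},{"linear":[-0.053,0,0.045],"rotation":[0,0,0],"jaw":0},{"linear":[-0.045,0,0.043],"rotation":[0,0,0],"jaw":0},{"linear":[-0.045,0,0.043],"rotation":[0,0,0],"jaw":0},{"linear":[-0.038,0,0.05],"rotation":[0,0,0],"jaw":0},{"linear":[-0.038,0,0.05],"rotation":[0,0,0],"jaw":0},{"linear":[-0.021,0,0.036],"rotation":[0,0,0],"jaw":0},{"linear":[-0.021,0,0.036],"rotation":[0,0,0],"jaw":0},{"linear":[-0.018,0,0.037],"rotation":[0,0,0],"jaw":0},{"linear":[-0.018,0,0.037],"rotation":[0,0,0],"jaw":0},{"linear":[0,0,0],"rotation":[0,0,0],"jaw":0}]'
sed -i 's/for th in .*:/for th in [.05,.03,.01]:/' arc.py; python3 arc.py
```

```text
clock: 8.78
ee_pos: [0.5486, -0.0863, 0.0342]
orientation: [[0.965, 0.031, 0.259], [0.03, -1.0, 0.009], [0.259, -0.001, -0.966]]
wrist_force: [-0.4, 0.0, -0.6]
gripper_width: 0.0002
grasp_force: 0.0
t 8.7833 p [ 0.5393 -0.0866  0.069 ] local [-0.0527  0.0009  0.069 ] F [-0.4313  0.0103 -0.5711] 
R [[0.9654458604666166, 0.031378462634973577, 0.2587077165268547], [0.03007038859778792, -0.999507149666994, 0.00901274065636831], [0.2588630182885379, -0.0009218715889410988, -0.9659136027178216]] J [-20.6562   2.701  109.627    7.0795  53.9888  64.074 ]
0.05 [ 0.5371 -0.0876  0.0631] [-0.0187  0.0046  0.0253]
0.03 [ 0.5368 -0.0876  0.0598] [-0.0053  0.      0.0157]
0.01 [ 0.5367 -0.0876  0.0565] [-0.005   0.      0.0158]
```

```bash
python3 -m handwheel '[{"linear":[-0.009,0,0.013],"rotation":[0,0,0],"jaw":0},{"linear":[-0.009,0,0.013],"rotation":[0,0,0],"jaw":0},{"linear":[-0.005,0,0.016],"rotation":[0,0,0],"jaw":0},{"linear":[0,0,0],"rotation":[0,0,0],"jaw":0},{"linear":[0,0,0],"rotation":[0,0,0],"jaw":0}]'
python3 - <<'E'
from h import *
info()
P=np.vstack([cloud("side")[0] for _ in range(2)]);L=(P-ORG)@RT()
for x0 in(-.08,-.06,-.03,0,.03,.06,.09):
    q=L[(abs(L[:,0]-x0)<.008)&(abs(L[:,1]+.085)<.008)&(L[:,2]>.03)&(L[:,2]<.12)]
    if len(q):print(x0,len(q),np.percentile(q[:,2],[10,50,90]))
E
```

```text
clock: 9.2
ee_pos: [0.5473, -0.0866, 0.0267]
orientation: [[0.965, 0.031, 0.261], [0.03, -1.0, 0.008], [0.261, -0.0, -0.965]]
wrist_force: [0.0, 0.3, 0.6]
gripper_width: 0.0001
grasp_force: 0.0
t 9.2 p [ 0.5379 -0.0869  0.0614] local [-0.0541  0.0007  0.0614] F [0.0238 0.3484 0.6467] 
R [[0.9649359118853998, 0.03133691695973615, 0.2606082953195281], [0.0302081973423716, -0.9995088634788117, 0.008336464515515517], [0.26074154016423245, -0.00017164717510789997, -0.965408628390088]] J [-20.7568   3.0047 110.3312   7.2156  52.8816  63.7862]
-0.08 142 [0.0309 0.0418 0.062 ]
-0.06 234 [0.0348 0.0448 0.0614]
-0.03 231 [0.0336 0.0458 0.06  ]
0 231 [0.0329 0.0452 0.0583]
0.03 217 [0.0336 0.0457 0.057 ]
0.06 198 [0.034  0.0461 0.0555]
0.09 191 [0.0332 0.047  0.0535]
```

```bash
python3 -m handwheel '[{"linear":[-0.002,0,0.01],"rotation":[0,0,0],"jaw":0},{"linear":[-0.002,0,0.01],"rotation":[0,0,0],"jaw":0},{"linear":[0,0,0],"rotation":[0,0,0],"jaw":0},{"linear":[0,0,0],"rotation":[0,0,0],"jaw":0},{"linear":[0,0,0],"rotation":[0,0,0],"jaw":0}]'
python3 - <<'E'
from h import *
info()
P=np.vstack([cloud("side")[0] for _ in range(2)]);L=(P-ORG)@RT()
for x0 in(-.08,-.06,-.03,0,.03,.06,.09):
    q=L[(abs(L[:,0]-x0)<.008)&(abs(L[:,1]+.085)<.008)&(L[:,2]>.03)&(L[:,2]<.12)]
    if len(q):print(x0,len(q),np.percentile(q[:,2],[10,50,90]))
E
```

```text
clock: 9.72
ee_pos: [0.5476, -0.0867, 0.0227]
orientation: [[0.965, 0.031, 0.261], [0.03, -1.0, 0.008], [0.261, -0.0, -0.965]]
wrist_force: [0.9, -0.8, 1.3]
gripper_width: 0.0003
grasp_force: 0.5
t 9.7167 p [ 0.5382 -0.087   0.0574] local [-0.0538  0.0007  0.0574] F [ 0.9098 -0.8065  1.328 ] 
R [[0.9648779884622517, 0.03132398909839126, 0.26082422258678856], [0.030218643807316394, -0.999509280509979, 0.00824813559967146], [0.26095459556690176, -7.669020730452337e-05, -0.9653510724970097]] J [-20.7443   3.3178 110.5314   7.2623  52.3572  63.7178]
-0.08 140 [0.0308 0.0422 0.0587]
-0.06 240 [0.0339 0.0452 0.0582]
-0.03 226 [0.0338 0.045  0.0574]
0 215 [0.0331 0.045  0.0564]
0.03 208 [0.0331 0.0452 0.0553]
0.06 191 [0.0331 0.0459 0.0541]
0.09 185 [0.0328 0.0464 0.0537]
```

Lid is down at about 0.03 rad. Lift off, straighten the tool, and plan the latch push.

```bash
python3 -m handwheel '[{"linear":[0.04,0,-0.145],"rotation":[0,0,0],"jaw":0},{"linear":[0.04,0,-0.145],"rotation":[0,-0.056,0],"jaw":0},{"linear":[0,0,0],"rotation":[0,-0.056,0],"jaw":0},{"linear":[0,0,0],"rotation":[0,-0.056,0],"jaw":0},{"linear":[0,0,0],"rotation":[0,0,0],"jaw":0}]'
python3 - <<'E'
from h import *
s=info([-.098,-.05,.11],[-.098,-.05,.062],[-.098,-.015,.062])
P=np.vstack([cloud("side")[0] for _ in range(3)]);L=(P-ORG)@RT()
q=L[(L[:,0]>-.12)&(L[:,0]<-.075)&(L[:,1]>-.03)&(L[:,1]<.09)&(L[:,2]>.064)&(L[:,2]<.09)];print("latch",len(q),np.percentile(q,[3,25,50,75,97],axis=0))
q=L[(abs(L[:,1]+.085)<.01)&(L[:,2]>.05)&(L[:,2]<.065)&(L[:,0]<0)];print("lid front x",np.sort(q[:,0])[:5])
q=L[(L[:,0]>-.112)&(L[:,0]<-.078)&(L[:,1]<-.03)&(L[:,1]>-.095)&(L[:,2]>.041)&(L[:,2]<.05)];print("button",len(q),np.percentile(q,[3,50,97],axis=0))
im,d=camera("side");cv2.imwrite("pics/side3.png",cv2.resize(im[170:320,230:430],(800,600),interpolation=cv2.INTER_CUBIC))
E
```

```text
clock: 10.23
ee_pos: [0.5493, -0.0867, 0.0829]
orientation: [[0.999, 0.032, -0.005], [0.032, -0.999, -0.0], [-0.005, 0.0, -1.0]]
wrist_force: [1.3, 1.4, -0.2]
gripper_width: 0.0002
grasp_force: 0.0
t 10.2333 p [ 0.5494 -0.0867  0.1189] local [-0.0426  0.0005  0.1189] F [ 1.2795  1.3506 -0.2428] 
R [[0.9994871900355463, 0.03167950555636713, -0.004665392004039312], [0.031678199159084056, -0.9994980573354104, -0.00035366760918528094], [-0.004674254259735749, 0.00020569502785203994, -0.999989054458433]] J [-16.8491  10.1297  93.6089  -0.0996  76.5113  71.359 ]
to [-0.098, -0.05, 0.11] world [ 0.4955 -0.1389  0.11  ] tool frac [-0.2774  0.2523  0.0456]
to [-0.098, -0.05, 0.062] world [ 0.4955 -0.1389  0.062 ] tool frac [-0.2763  0.2522  0.2856]
to [-0.098, -0.015, 0.062] world [ 0.4945 -0.1039  0.062 ] tool frac [-0.276   0.0772  0.2856]
latch 446 [[-0.1044 -0.0036  0.0645]
 [-0.1004 -0.0011  0.0673]
 [-0.0951  0.0011  0.0742]
 [-0.0896  0.0072  0.0825]
 [-0.0843  0.0432  0.0861]]
lid front x [-0.0798 -0.0792 -0.0789 -0.0787 -0.0786]
button 198 [[-0.1017 -0.0717  0.0415]
 [-0.0932 -0.063   0.0446]
 [-0.0836 -0.0529  0.0472]]
```

View pics/side3.png

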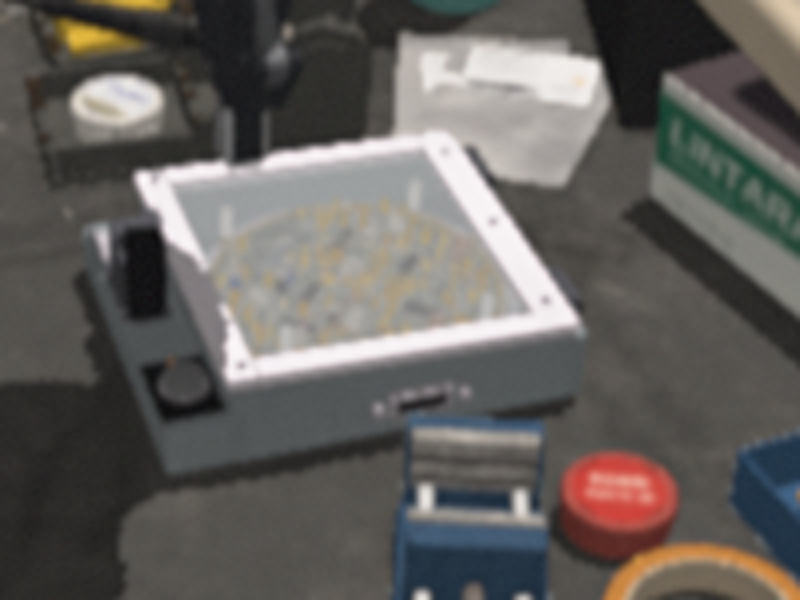

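The lid lies down, with the thumb piece at crop px (143,265) and the button at (187,382). Now move to the latch's −y side and down.

```bash
python3 -m handwheel '[{"linear":[-0.092,0.084,0.01],"rotation":[0,0,0],"jaw":0},{"linear":[-0.092,0.084,0.01],"rotation":[0,0,0],"jaw":0},{"linear":[-0.092,0.084,0.02],"rotation":[0,0,0],"jaw":0},{"linear":[0,0,0],"rotation":[0,0,0],"jaw":0},{"linear":[0,0,0.12],"rotation":[0,0,0],"jaw":0},{"linear":[0,0,0.12],"rotation":[0,0,0],"jaw":0},{"linear":[0,0,0],"rotation":[0,0,0],"jaw":0}]'
python3 -c "
from h import *
info([-.097,-.02,.062],[-.097,.02,.062])"
```

```text
clock: 11.02
ee_pos: [0.4918, -0.1378, 0.0234]
orientation: [[1.0, 0.031, -0.003], [0.031, -1.0, 0.002], [-0.003, -0.002, -1.0]]
wrist_force: [-1.4, 0.0, -1.4]
gripper_width: -0.0002
grasp_force: 0.0
t 11.0167 p [ 0.4919 -0.1379  0.0594] local [-0.1016 -0.0489  0.0594] F [-1.3954  0.0182 -1.4218] 
R [[0.999526548511053, 0.03057828967190072, -0.0034127734063032853], [0.03058576058318678, -0.9995298148796776, 0.0021587997000718207], [-0.0033451563684563017, -0.002262159883469389, -0.999991846247524]] J [-24.3267   8.1676 103.4054   0.0345  68.6561  63.9081]
to [-0.097, -0.02, 0.062] world [ 0.4956 -0.1089  0.062 ] tool frac [ 0.0231 -0.1443 -0.0129]
to [-0.097, 0.02, 0.062] world [ 0.4944 -0.0689  0.062 ] tool frac [ 0.0232 -0.3443 -0.0125]
```

```bash
python3 -m handwheel '[{"linear":[0.01,-0.05,-0.015],"rotation":[0,0,0],"jaw":0},{"linear":[0.01,-0.05,0],"rotation":[0,0,0],"jaw":0},{"linear":[0,-0.044,0],"rotation":[0,0,0],"jaw":0},{"linear":[0,-0.025,0],"rotation":[0,0,0],"jaw":0},{"linear":[0,-0.025,0],"rotation":[0,0,0],"jaw":0},{"linear":[0,-0.025,0],"rotation":[0,0,0],"jaw":0},{"linear":[0,-0.025,0],"rotation":[0,0,0],"jaw":0},{"linear":[0,0,0],"rotation":[0,0,0],"jaw":0}]'
cat > chk.py <<'E'
from h import *
info([-.097,.02,.062])
P=np.vstack([cloud("side")[0] for _ in range(2)]);L=(P-ORG)@RT()
q=L[(L[:,0]>-.12)&(L[:,0]<-.075)&(L[:,1]>-.03)&(L[:,1]<.09)&(L[:,2]>.064)&(L[:,2]<.09)];print("latch",len(q),np.percentile(q,[3,50,97],axis=0).tolist())
for x0 in(-.06,-.03,0,.03,.06,.09):
    q=L[(abs(L[:,0]-x0)<.008)&(abs(L[:,1]+.085)<.008)&(L[:,2]>.03)&(L[:,2]<.12)]
    if len(q):print(x0,len(q),np.percentile(q[:,2],[90]))
E
python3 chk.py
```

```text
clock: 11.68
ee_pos: [0.4968, -0.0891, 0.03]
orientation: [[0.999, 0.032, 0.0], [0.032, -0.999, 0.0], [0.0, -0.0, -1.0]]
wrist_force: [-0.8, -0.0, -0.9]
gripper_width: 0.0
grasp_force: 0.0
t 11.6833 p [ 0.4968 -0.0891  0.066 ] local [-0.0952 -0.0003  0.066 ] F [-0.7931 -0.0009 -0.8865] 
R [[0.9994932354447958, 0.03182989821629555, 0.00036038817079808277], [0.03182987964414184, -0.9994932993748674, 5.7154011696005e-05], [0.00036202476826157785, -4.5653935967027086e-05, -0.9999999334268902]] J [-18.9291   6.8942 103.9927   0.0105  69.0946  69.2432]
to [-0.097, 0.02, 0.062] world [ 0.4944 -0.0689  0.062 ] tool frac [-0.0086 -0.1014  0.0201]
latch 224 [[-0.1053132252940677, -0.015034261966560394, 0.06458116912125052], [-0.1002456947628316, -0.007095745853770959, 0.07934063409919001], [-0.08419670148981775, 0.057521721132440216, 0.0892121483402864]]
-0.06 233 [0.0586]
-0.03 230 [0.0575]
0 214 [0.0563]
0.03 211 [0.0557]
0.06 184 [0.0546]
0.09 187 [0.0534]
```

```bash
python3 -m handwheel '[{"linear":[0,-0.02,0],"rotation":[0,0,0],"jaw":0},{"linear":[0,-0.02,0],"rotation":[0,0,0],"jaw":0},{"linear":[0,-0.02,0],"rotation":[0,0,0],"jaw":0},{"linear":[0,-0.02,0],"rotation":[0,0,0],"jaw":0},{"linear":[0,0,0],"rotation":[0,0,0],"jaw":0}]'
python3 chk.py
```

```text
clock: 12.2
ee_pos: [0.4962, -0.0742, 0.0297]
orientation: [[1.0, 0.031, -0.0], [0.031, -1.0, -0.001], [-0.0, 0.001, -1.0]]
wrist_force: [0.1, -1.9, 0.2]
gripper_width: -0.0001
grasp_force: 1.2
t 12.2 p [ 0.4962 -0.0741  0.0657] local [-0.0954  0.0147  0.0657] F [ 0.0509 -1.8729  0.2391] 
R [[0.9995196950708825, 0.030989737979200828, -0.00012371495669093066], [0.030989635605146323, -0.9995194185970971, -0.000757847201647213], [-0.0001471409877907697, 0.0007536493224739996, -0.9999997051810707]] J [-17.2741   6.5739 104.3904  -0.0467  69.0296  70.9667]
to [-0.097, 0.02, 0.062] world [ 0.4944 -0.0689  0.062 ] tool frac [-0.0078 -0.0263  0.0187]
latch 223 [[-0.10554271579070933, -0.0007476022941330151, 0.06479050185605376], [-0.10003841162091309, 0.007728565838989276, 0.07996784897957243], [-0.08438766077036901, 0.07090118926343986, 0.08904795202277993]]
-0.06 210 [0.0535]
-0.03 207 [0.0534]
0 196 [0.0531]
0.03 198 [0.0534]
0.06 193 [0.0531]
0.09 193 [0.0535]
```

The lid is flush now. I'll push the rest gently.

```bash
python3 -m handwheel '[{"linear":[0,-0.015,0],"rotation":[0,0,0],"jaw":0},{"linear":[0,-0.015,0],"rotation":[0,0,0],"jaw":0},{"linear":[0,-0.01,0],"rotation":[0,0,0],"jaw":0},{"linear":[0,0,0],"rotation":[0,0,0],"jaw":0},{"linear":[0,0,0],"rotation":[0,0,0],"jaw":0}]'
python3 chk.py
```

```text
clock: 12.72
ee_pos: [0.496, -0.0662, 0.0298]
orientation: [[1.0, 0.031, -0.0], [0.031, -1.0, -0.001], [-0.0, 0.001, -1.0]]
wrist_force: [0.0, -5.9, -0.5]
gripper_width: -0.0
grasp_force: 2.8
t 12.7167 p [ 0.496  -0.0662  0.0658] local [-0.0954  0.0226  0.0658] F [ 0.0018 -5.9132 -0.5337] 
R [[0.9995155267549606, 0.031124093769756195, -5.062376093220486e-05], [0.031124063001333316, -0.9995153914732622, -0.0005243189302980948], [-6.691817977784742e-05, 0.0005224892946798926, -0.9999998612634375]] J [-16.415    6.422  104.5566  -0.0317  69.0157  71.8128]
to [-0.097, 0.02, 0.062] world [ 0.4944 -0.0689  0.062 ] tool frac [-0.0081  0.0132  0.0189]
latch 224 [[-0.10538005831880173, 0.007485729463582044, 0.06460240812551281], [-0.0993216567173257, 0.015784410959721683, 0.07928462982390239], [-0.0841732561994323, 0.07981594281428024, 0.08906491479213835]]
-0.06 200 [0.0533]
-0.03 206 [0.0532]
0 201 [0.0532]
0.03 195 [0.053]
0.06 188 [0.0532]
0.09 184 [0.0528]
```

```bash
python3 -m handwheel '[{"linear":[0,-0.008,0],"rotation":[0,0,0],"jaw":0},{"linear":[0,-0.008,0],"rotation":[0,0,0],"jaw":0},{"linear":[0,0,0],"rotation":[0,0,0],"jaw":0},{"linear":[0,0,0],"rotation":[0,0,0],"jaw":0}]'
python3 chk.py | grep -v "^-\|^0"
```

```text
clock: 13.15
ee_pos: [0.4961, -0.0656, 0.03]
orientation: [[1.0, 0.031, 0.0], [0.031, -1.0, -0.005], [0.0, 0.005, -1.0]]
wrist_force: [-1.3, -28.3, -1.4]
gripper_width: -0.0001
grasp_force: 14.4
t 13.15 p [ 0.496  -0.0654  0.066 ] local [-0.0953  0.0235  0.066 ] F [ -1.2871 -28.2616  -1.3914] 
R [[0.9995240609437055, 0.030846864778174974, 0.0003500399418589217], [0.030848194342323765, -0.9995124687468493, -0.004818062411071722], [0.00020124716676024197, 0.004826567407148678, -0.9999883318052477]] J [-16.1695   6.3672 104.5891  -0.2781  68.9478  72.1624]
to [-0.097, 0.02, 0.062] world [ 0.4944 -0.0689  0.062 ] tool frac [-0.0086  0.0173  0.0201]
latch 218 [[-0.10531115877602827, 0.008549550081911949, 0.06449764288291396], [-0.09967757856375847, 0.0166625398732002, 0.07920275336949983], [-0.08375459655725392, 0.07958156899908102, 0.08947087407923054]]
```

Latch is at its hard stop. Back off, then go above the button.

```bash
python3 -m handwheel '[{"linear":[0,0.05,0],"rotation":[0,0,0],"jaw":0},{"linear":[0,0.1,0],"rotation":[0,0,0],"jaw":0},{"linear":[0,0.15,0],"rotation":[0,0,0],"jaw":0},{"linear":[0,0.145,0],"rotation":[0,0,0],"jaw":0},{"linear":[0,0,0],"rotation":[0,0,0],"jaw":0},{"linear":[0,0,0],"rotation":[0,0,0],"jaw":0}]'
python3 chk.py
python3 -c "
from h import *
info([-.094,-.063,.049],[-.094,-.063,.0415])
s=get_state()
im,d=camera('side');cv2.imwrite('pics/side4.png',cv2.resize(im[170:320,230:430],(800,600),interpolation=cv2.INTER_CUBIC))"
```

```text
clock: 13.75
ee_pos: [0.4984, -0.1526, 0.0295]
orientation: [[1.0, 0.029, -0.0], [0.029, -1.0, 0.001], [-0.0, -0.001, -1.0]]
wrist_force: [0.1, 0.6, -0.9]
gripper_width: -0.0005
grasp_force: 0.0
t 13.75 p [ 0.4984 -0.1526  0.0655] local [-0.0955 -0.0638  0.0655] F [ 0.145   0.5626 -0.9336] 
R [[0.9995797090762272, 0.02898571214512667, -0.0004834196159173629], [0.028986080678380047, -0.9995795159258671, 0.0007736073395063048], [-0.00046079278601146746, -0.0007872946393514694, -0.9999995839184931]] J [-25.5146   8.8477 101.8188   0.03    69.3777  62.8139]
to [-0.097, 0.02, 0.062] world [ 0.4944 -0.0689  0.062 ] tool frac [-0.0078 -0.4189  0.0178]
latch 187 [[-0.10412527375563362, 0.033499665418770835, 0.06454030576553368], [-0.09844430973837542, 0.03823965021145047, 0.0717771766530757], [-0.08724377509678163, 0.08004882119611464, 0.08624340127577577]]
-0.06 206 [0.0535]
-0.03 192 [0.0529]
0 200 [0.053]
0.03 198 [0.0532]
0.06 185 [0.0534]
0.09 188 [0.053]
t 13.85 p [ 0.4984 -0.1512  0.0656] local [-0.0955 -0.0624  0.0656] F [-0.559  -0.8014  0.1872] 
R [[0.9995226279597395, 0.03089139672613969, -0.00048765229872031773], [0.030891784404443304, -0.9995224079048753, 0.000808549534232141], [-0.00046244217540262805, -0.0008232280049677304, -0.9999995542213438]] J [-25.3721   8.7959 101.8693   0.0319  69.38    62.8464]
to [-0.094, -0.063, 0.049] world [ 0.4999 -0.1518  0.049 ] tool frac [0.0074 0.0033 0.0828]
to [-0.094, -0.063, 0.0415] world [ 0.4999 -0.1518  0.0415] tool frac [0.0074 0.0033 0.1203]
```

View pics/side4.png

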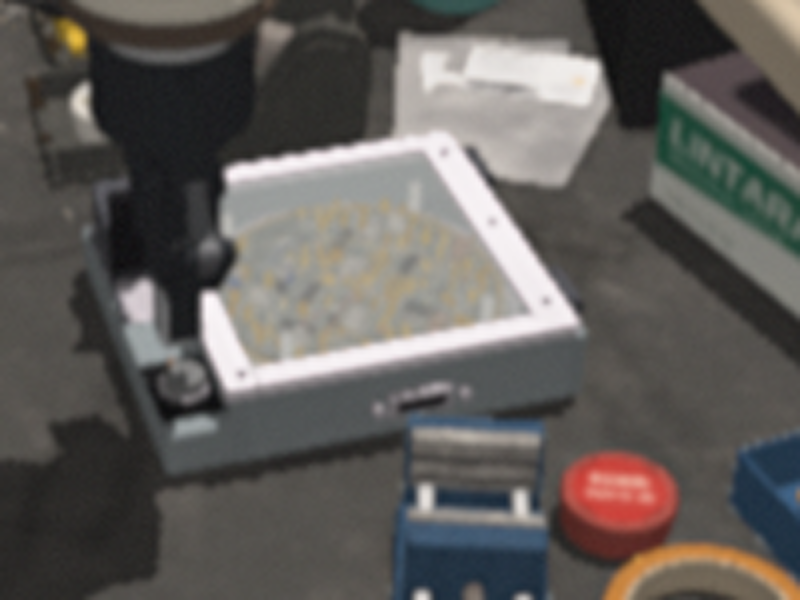

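The lid is flush, the latch is home, and the fingertip is right above the button at crop px (187,380). Press down.

```bash
python3 -m handwheel '[{"linear":[0.005,0,0.04],"rotation":[0,0,0],"jaw":0},{"linear":[0,0,0.035],"rotation":[0,0,0],"jaw":0},{"linear":[0,0,0.015],"rotation":[0,0,0],"jaw":0},{"linear":[0,0,0.01],"rotation":[0,0,0],"jaw":0},{"linear":[0,0,0],"rotation":[0,0,0],"jaw":0}]'
python3 -m handwheel '[{"linear":[0,0,0.01],"rotation":[0,0,0],"jaw":0},{"linear":[0,0,0.005],"rotation":[0,0,0],"jaw":0},{"linear":[0,0,0],"rotation":[0,0,0],"jaw":0}]'
```

```text
clock: 14.32
ee_pos: [0.4993, -0.1512, 0.0091]
orientation: [[0.999, 0.032, -0.001], [0.032, -0.999, 0.001], [-0.001, -0.001, -1.0]]
wrist_force: [-0.3, 0.1, -0.1]
gripper_width: -0.0001
grasp_force: 0.0
clock: 14.57
ee_pos: [0.4997, -0.1516, 0.0067]
orientation: [[1.0, 0.031, -0.0], [0.031, -1.0, 0.0], [-0.0, -0.0, -1.0]]
wrist_force: [0.7, -1.0, 0.5]
gripper_width: 0.0004
grasp_force: 0.0
```

No force yet, so I'll press on in 1 mm rows.

```bash
python3 -m handwheel '[{"linear":[0,0,0.006],"rotation":[0,0,0],"jaw":0},{"linear":[0,0,0.006],"rotation":[0,0,0],"jaw":0},{"linear":[0,0,0],"rotation":[0,0,0],"jaw":0},{"linear":[0,0,0],"rotation":[0,0,0],"jaw":0}]'
python3 -m handwheel '[{"linear":[0,0,0.006],"rotation":[0,0,0],"jaw":0},{"linear":[0,0,0.006],"rotation":[0,0,0],"jaw":0},{"linear":[0,0,0],"rotation":[0,0,0],"jaw":0},{"linear":[0,0,0],"rotation":[0,0,0],"jaw":0}]'
```

```text
clock: 14.9
ee_pos: [0.4997, -0.1516, 0.0045]
orientation: [[1.0, 0.031, 0.0], [0.031, -1.0, 0.0], [0.0, -0.0, -1.0]]
wrist_force: [-0.0, 0.9, 1.6]
gripper_width: 0.0001
grasp_force: 1.1
clock: 15.23
ee_pos: [0.4998, -0.1516, 0.0023]
orientation: [[1.0, 0.031, 0.0], [0.031, -1.0, -0.0], [0.0, 0.0, -1.0]]
wrist_force: [-1.5, 0.5, 9.2]
gripper_width: 0.0003
grasp_force: 4.4
```

```bash
python3 -m handwheel '[{"linear":[0,0,0.006],"rotation":[0,0,0],"jaw":0},{"linear":[0,0,0.006],"rotation":[0,0,0],"jaw":0},{"linear":[0,0,0],"rotation":[0,0,0],"jaw":0},{"linear":[0,0,0],"rotation":[0,0,0],"jaw":0}]'
```

```text
clock: 15.57
ee_pos: [0.5, -0.1517, 0.0017]
orientation: [[1.0, 0.032, 0.001], [0.032, -1.0, -0.0], [0.001, 0.001, -1.0]]
wrist_force: [-16.5, 6.4, 40.4]
gripper_width: -0.0003
grasp_force: 20.6
```

Hard stop. Retreat up and check.

```bash
python3 -m handwheel '[{"linear":[0,0,-0.03],"rotation":[0,0,0],"jaw":0},{"linear":[0,0,-0.15],"rotation":[0,0,0],"jaw":0},{"linear":[0,0,-0.2],"rotation":[0,0,0],"jaw":0},{"linear":[0,0,-0.2],"rotation":[0,0,0],"jaw":0},{"linear":[0,0,-0.2],"rotation":[0,0,0],"jaw":0},{"linear":[0,0,0],"rotation":[0,0,0],"jaw":0},{"linear":[0,0,0],"rotation":[0,0,0],"jaw":0}]'
python3 chk.py
python3 - <<'E'
from h import *
P=np.vstack([cloud("side")[0] for _ in range(3)]);L=(P-ORG)@RT()
q=L[(abs(L[:,0]+.093)<.006)&(abs(L[:,1]+.063)<.006)];print("cap z",len(q),np.percentile(q[:,2],[20,50,80]))
P=np.load("P.npy")[np.load("Pi.npy")==1];L=(P-ORG)@RT()
q=L[(abs(L[:,0]+.093)<.006)&(abs(L[:,1]+.063)<.006)];print("cap z before",len(q),np.percentile(q[:,2],[20,50,80]))
E
```

```text
clock: 16.15
ee_pos: [0.5006, -0.152, 0.1577]
orientation: [[1.0, 0.031, 0.004], [0.031, -1.0, -0.002], [0.004, 0.002, -1.0]]
wrist_force: [-0.3, -0.3, -0.6]
gripper_width: -0.0004
grasp_force: 0.0
t 16.15 p [ 0.5005 -0.152   0.1937] local [-0.0935 -0.0632  0.1937] F [-0.3021 -0.2566 -0.6491] 
R [[0.9995015228837684, 0.03136222740607515, 0.00362166331361611], [0.03136833156936029, -0.9995065454938513, -0.0016411244627653958], [0.0035684068689313293, 0.0017539119354299186, -0.9999920951014266]] J [-25.3375   3.1068  92.5094   0.0038  84.156   62.8648]
to [-0.097, 0.02, 0.062] world [ 0.4944 -0.0689  0.062 ] tool frac [-0.0194 -0.4171  0.6575]
latch 282 [[-0.10422115430147173, 0.03312819312243889, 0.06451555308111383], [-0.09503472855244675, 0.037515600841769296, 0.07402532588660615], [-0.08504062672312374, 0.08026205039420964, 0.08603954570561487]]
-0.06 203 [0.0529]
-0.03 199 [0.0528]
0 200 [0.0531]
0.03 195 [0.0534]
0.06 192 [0.0531]
0.09 188 [0.0533]
cap z 98 [0.03980422 0.0412305  0.04314155]
cap z before 32 [0.04291727 0.04462875 0.04621187]
```

The cap has dropped to its stop, the lid is flush and the latch is home. Handing in.

```bash
python3 -c "
from station import *
print(job_done())"
```

```text
the job is handed in; nothing more can be done
None
```

I handed the job in at about 16 s: by the side camera the lid is flush, the latch is at its hard stop and the button is about 3.4 mm in. I did not re-measure the board or the loose tools, and `job_done()` gave no verdict.

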